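Take the rolling pin out of its box

ROBOT

A 6-joint arm with a two-finger parallel gripper is mounted at the origin on the work surface. World frame = base frame: x ahead of the robot, y to its left, z up, the work surface at z = 0. Lengths are in mm, angles in rad, forces in N, time in s.
With the tool pointing down it reaches from about 350 to 975 mm from the base axis. Payload 7.1 kg.
Tool frame: the origin (TCP) lies on the centre line of the jaws, within the pads' length; the fingertips stand 8 mm ahead of it and the grasp point (between the pads) lies 11 mm behind it; z points along the fingers, x is the direction in which the jaws open and shut, and the axes are right-handed (so a half turn about z gives the same grasp; the last joint's range is limited). The gripper opens to 88 mm and grips with 3 to 60 N. Pads are 20 mm wide; open, the fingers measure 115 mm over their backs; the gripper's body (75 mm by 178 mm) begins 61 mm behind the grasp point.
Start: joints at [-0.019, 0.423, 1.63, -0, 1.089, -0.019], TCP at [624.984, 0.026, 196.275] pointing down, gripper open.
Joint ranges: [-3, 3], [-0.9, 2.11], [0.09, 2.58], [-1.31, 4.45], [0.11, 2.69], [-2.54, 2.54]. Speed limits (rad/s): [2.39, 2.39, 3.01, 3.14, 3.14, 3.14].

INTERFACE

Orientations are given as a rotation vector (axis times angle).
In Python, from workcell import ctrl gives the robot as it stands.
- The arm moves only by the shell command python3 -m handwheel 'ROWS'. ROWS is JSON, a list of rows, each a list of 3 entries, a list of its own where there are three numbers: the turn, a rotation vector about the tool's x, y, z in rad, then the shift along the tool's x, y, z in mm, then the opening, from 0 (shut) to 1 (fully open). In form: [[[ax, ay, az], [tx, ty, tz], jaw], ...]. A call has exactly 10 rows; each row shifts and turns the pose as measured when the row begins, along the tool's axes as they then stand; what a row does not reach is not made up. A row lasts 1/12 s, in which the tool goes at most 41.7 mm and 7.16 degrees, less where a joint would pass 70% of its speed; a pose out of reach is approached as far as the arm can. A call with a gripper value outside its range is refused whole. The fingers move at their own pace and stop on an object; the grip force is fixed at half the most. Time passes only in rows, so rows that do not move let the fingers close, or fill a call up. It gives the time, the measured TCP pose, the force and the opening at its end, in the units of the state.
- ctrl.get_obs(): the state, without advancing time (a new reading comes with each control period).
- ctrl.get_image(name): name is "scene" or "side" or "wrist"; returns a dict with "pixels" (420x560x3 uint8, red, green, blue), "camera_matrix" (3x3 intrinsics, pixels), "rvec" (rotation vector, rad) and "tvec" (3), from world to camera coordinates, as OpenCV has them. Camera axes: x right, y down, z forward; pixel columns grow to the right and rows downward; lengths in mm; the calibration is good to about 2 mm. A picture is of the moment at which its call begins. There is no depth.
- ctrl.close_job(): hands the job in, once; it reports no verdict.
Trained networks look in a picture, given as the dict that the camera call returned (one of the last four; its "shot" number tells which), for a name from the list of things; names that differ only in an ending like _2 or _b are one class to them, and where a whole thing is asked for, a point or a joint stands for the part that bears it (a point fixed in the world has none). Each returns a list of dicts, best first, with "score" (0 to 1); they miss things now and then, are a little off and sometimes report something else, mostly with a low value. They report only what shows in the picture. A call takes as long as a camera call. They do not tell look-alikes from the thing itself.
- ctrl.look_for(picture, query): "position" ([x, y, z] in mm, in the coordinates of the camera as it stood for that picture, good to about 4 mm: the middle of the surface that is visible of it).
- ctrl.spot_point(picture, query): "position" ([x, y, z] in mm, in the coordinates of the camera as it stood for that picture, good to about 4 mm: a listed point, or the origin of a listed thing).
The state is a dict: "t": time; "qpos": joint angles; "qvel": joint speeds; "joint_torque": joint torques, N m; "ee_pos": TCP position; "orientation": TCP orientation; "ft_force": force on the tool from outside, world axes, zero at the start; "moment": the same for the moment, N m; "width": finger opening in mm.
Only numpy, scipy, OpenCV 4.12 (cv2) and the standard library are available. Lean on these libraries where they do the work, as an engineer would, in place of code of your own. Each camera call takes 0.05 s, during which the arm holds its last target.

TASK

The rolling pin lies in the wooden utensil box, and the window in the box's fixed top is shorter than the pin: tilt the pin and draw it out diagonally through the window. Then carry it to the cutting board and finish while holding it in the gripper: still, level, centred over the board, parallel to the board's long sides, and about 10 cm above the board. Do not shift or tip the paper cup, the bowl or the jar.

Things in the scene. Friction and masses are not known exactly. Their poses are not given: they have to be found in the camera images.
- pin: Rolling pin: plain wooden cylinder 240 mm long, 28 mm in diameter, about 0.1 kg. Origin at its middle, on its axis; x runs along the pin. It starts in the box, level, along the box's length, axis 45 mm above the table, its middle within 8 mm of the box's, loose on two ribs (can be lifted or slid lengthwise). About 25 mm of each end is hidden under the box's end covers.
- pin_end_a (a point): Centre of the pin's end face at its -x end (120 mm from its middle).
- pin_end_b (a point): Centre of the pin's end face at its +x end (120 mm from its middle).
- box: Fixed plywood utensil box, outside 360 mm long (x), 146 mm wide (y), 85 mm high; inside 344 by 130 mm, dark floor 6 mm thick, walls 8 mm. Origin at the middle of its underside, on the table, z up; its +x points away from the robot within about 20 degrees. There is free room inside under both covers, so the pin can slide lengthwise until it meets an end wall (x = +-172 mm).
- box_window (a point): Centre of the window in the box's top, 85 mm above the table. Axes as the box. Window 190 mm long (x), 130 mm wide (y), its short edges marked by blue strips. Beyond them the fixed covers, 8 mm thick (underside 77 mm above the table), close both ends of the box.
- box_cradle (a point): Middle of the cradle, 31 mm above the table, on the box's centre line. Two grey cross ribs, 8 mm thick, stand 75 mm from it along the box's length, either way, tops 31 mm above the table; stops 43 mm high on each rib, 16 to 28 mm to each side of the centre line, keep the pin from rolling.
- board: Fixed wooden cutting board 320 mm long (its y) by 220 mm wide (its x), 25 mm thick, lying flat. Origin at the middle of its underside, on the table. It lies to the left or the right of the box.
- cup_tall: White paper cup, 76 mm across the rim, 100 mm high, loose, standing behind the jar. Origin at the centre of its underside. Leave it alone.
- bowl: Small blue bowl, 90 mm across the rim, 42 mm high, loose, standing beyond the board. Origin at the centre of its underside. Leave it alone.
- jar: Amber jar with a steel lid, 56 mm in diameter, 85 mm high, loose, standing between the box and the board, at their far ends. Origin at the centre of its underside. Leave it alone.
Mind the look-alikes: they are no part of the job. There is more than one size of the pin; the one meant has the size given above.

How it is judged (in metres and radians):
On the way:
1. the whole pin has been drawn out through the window: both ends are above the box's top (height (world z) of each of pin_end_a, pin_end_b above 0.1 m), for 0.1 s.
At the end, for the whole second after the job is handed in: Pin still held, at rest, touching nothing but the gripper: middle within 50 mm of the board's (from above), axis 60 to 160 mm above the board, level within 10 degrees, within 15 degrees of the board's long sides; cup, bowl and jar within 25 mm of their starts (horizontal distance between pin and board below 0.05 m and height (world z) of pin between 0.085 and 0.185 m and angle between pin's own x axis and vertical between 1.396 and 1.746 rad and angle between the x axis of pin and the y axis of board, either way round below 0.26 rad and contact force between pin and the fingers above 1 N and contact force between pin and box below 0.1 N and contact force between pin and board below 0.1 N and linear speed of pin below 0.02 m/s and contact force between pin and cup_tall below 0.1 N and contact force between pin and bowl below 0.1 N and contact force between pin and jar below 0.1 N and distance of each of cup_tall, bowl, jar from where it was at the start of the episode below 0.025 m); the arm keeps its last pose, push and grip.
It fails at once if the paper cup is shifted by more than 25 mm or tipped (distance of cup_tall from where it was at the start of the episode above 0.025 m or angle between cup_tall's own z axis and vertical above 0.4 rad).
It fails at once if the bowl is shifted by more than 25 mm or tipped (distance of bowl from where it was at the start of the episode above 0.025 m or angle between bowl's own z axis and vertical above 0.4 rad).
It fails at once if the jar is shifted by more than 25 mm or tipped (distance of jar from where it was at the start of the episode above 0.025 m or angle between jar's own z axis and vertical above 0.4 rad).
It also fails if it takes over 48 s, if anything falls off the work surface, if the arm or the gripper's body presses on something with over 40 N, if the wrist force passes 120 N, or if a joint passes its speed limit or range.

## Working session

There is one attempt and no reset: what is moved stays moved. The work goes in short steps, Python scripts to look and compute and a shell command to move; the robot and the scene stay as the last step left them, time stands still between calls to the robot, and variables do not carry over. Pictures are saved under pics/ and viewed, and the job is handed in when it is done.

```bash
ls; mkdir -p pics
cat > h.py <<'E'
import numpy as np, cv2
from workcell import ctrl
def pic(n,f):
    p=ctrl.get_image(n); cv2.imwrite('pics/'+f,np.ascontiguousarray(p['pixels'][:,:,::-1])); return p
def c2w(p,x):
    R=cv2.Rodrigues(np.array(p['rvec'],float))[0]; return R.T@(np.array(x,float)-np.array(p['tvec'],float).ravel())
def ray(p,uv,z):
    R=cv2.Rodrigues(np.array(p['rvec'],float))[0]; c=-R.T@np.array(p['tvec'],float).ravel()
    d=R.T@np.linalg.inv(np.array(p['camera_matrix']))@np.array([uv[0],uv[1],1.]); return c+d*(z-c[2])/d[2]
def proj(p,X):
    return cv2.projectPoints(np.array(X,float).reshape(-1,3),np.array(p['rvec'],float),np.array(p['tvec'],float),np.array(p['camera_matrix'],float),None)[0].reshape(-1,2)
E
python3 - <<'E'
from h import *
np.set_printoptions(precision=1,suppress=True)
for n in ['scene','side','wrist']:
    p=pic(n,n+'0.png')
    for q in ['pin','pin_end_a','box','box_window','box_cradle','board','cup_tall','bowl','jar']:
        try:
            print(n,q,[(np.round(c2w(p,d['position'])),round(d['score'],2)) for d in ctrl.spot_point(p,q)[:4]])
        except Exception as e: print(q,e)
o=ctrl.get_obs(); print(o)
E
```

```text
pics
scene pin [(array([ 591., -190.,   43.]), 0.63), (array([ 521., -396.,   11.]), 0.54), (array([ 584., -189.,    1.]), 0.39)]
scene pin_end_a [(array([ 602., -377.,   10.]), 0.83), (array([ 475., -200.,   45.]), 0.8), (array([ 439., -421.,   11.]), 0.66)]
scene box [(array([ 586., -189.,    1.]), 0.82), (array([565., 215.,   5.]), 0.21)]
scene box_window [(array([ 592., -192.,   86.]), 0.65)]
scene box_cradle [(array([ 583., -193.,   32.]), 0.87)]
scene board [(array([566., 211.,   6.]), 0.97)]
scene cup_tall [(array([792.,  -4.,   2.]), 0.85)]
scene bowl [(array([732., 175.,   3.]), 0.56)]
scene jar [(array([699., -21.,   5.]), 0.62)]
side pin [(array([ 525., -398.,   11.]), 0.61), (array([ 596., -191.,   46.]), 0.57), (array([789.,  -5.,   1.]), 0.34)]
side pin_end_a [(array([ 601., -373.,    8.]), 0.95), (array([ 712., -180.,   48.]), 0.84), (array([ 443., -419.,   11.]), 0.84)]
side box [(array([ 591., -187.,    0.]), 0.97), (array([ 718., -178.,   45.]), 0.5)]
side box_window [(array([ 589., -193.,   88.]), 0.71)]
side box_cradle [(array([ 589., -190.,   34.]), 0.88)]
side b
[... 227 characters left out ...]
., 180.,   0.]), 0.38)]
wrist pin [(array([ 594., -190.,   43.]), 0.8)]
wrist pin_end_a [(array([ 473., -200.,   43.]), 0.75)]
wrist box []
wrist box_window [(array([ 586., -193.,   88.]), 0.9)]
wrist box_cradle []
wrist board []
wrist cup_tall [(array([791.,  -2.,   0.]), 0.9)]
wrist bowl []
wrist jar [(array([702., -18.,  -2.]), 0.87)]
{'t': 1.5, 'qpos': array([-0. ,  0.4,  1.6, -0. ,  1.1, -0. ]), 'qvel': array([-0.,  0., -0.,  0., -0., -0.]), 'joint_torque': array([  0. , -54.5, -27.4,   0.1,   0. ,  -0. ]), 'ee_pos': array([625. ,   0. , 196.3]), 'orientation': array([ 3.1,  0. , -0. ]), 'ft_force': array([ 0.3,  0.7, -0.1]), 'moment': array([-0.,  0., -0.]), 'width': 87.05749212777187}
```

View images.

View pics/scene0.png

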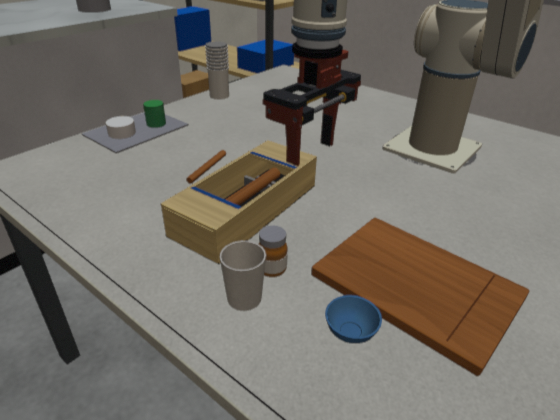

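View pics/side0.png

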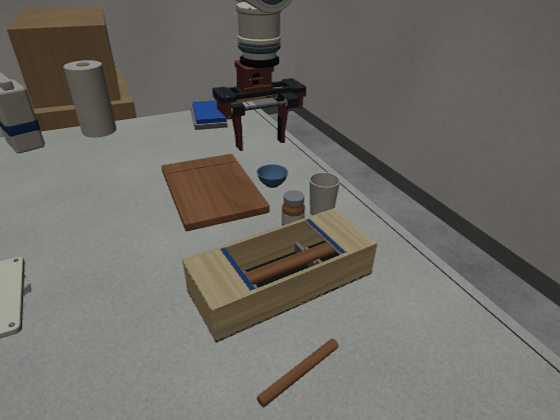

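View pics/wrist0.png

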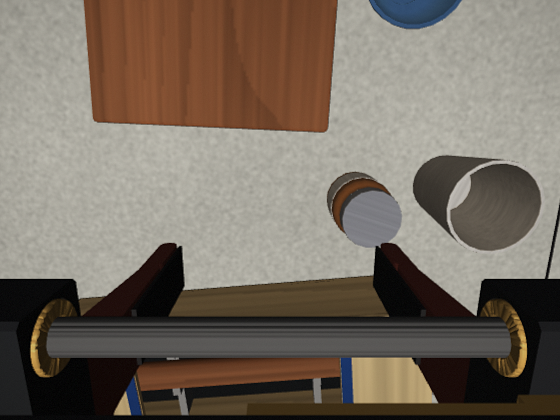

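```bash
python3 -c "
from workcell import ctrl
o=ctrl.get_obs();print(o['orientation'].tolist(),o['qpos'].tolist())"; python3 -m handwheel --help | head -30
```

```text
[3.1415784024226205, 1.5315937912898952e-05, -7.31743779098249e-05] [-0.018987660064412982, 0.4231029764270723, 1.6299246173032524, -1.707978281444115e-05, 1.0886113653522485, -0.018989490016552788]invalid input: not JSON, or not a number
```

Run:
```python
from h import *
np.set_printoptions(precision=1,suppress=True)
for n in ['scene','side']:
    p=ctrl.get_image(n); im=np.ascontiguousarray(p['pixels'][:,:,::-1])
    hsv=cv2.cvtColor(im,cv2.COLOR_BGR2HSV)
    # look for blue near box
    b=proj(p,[[589+sx*180,-191+sy*80,85] for sx in(-1,1) for sy in(-1,1)])
    m=cv2.inRange(hsv,(105,120,40),(130,255,255)); 
    mask=np.zeros_like(m); cv2.fillConvexPoly(mask,cv2.convexHull(b.astype(np.int32)),255); m&=mask
    N,l,s,c=cv2.connectedComponentsWithStats(m)
    for i in range(1,N):
        if s[i,4]<15: continue
        v,u=np.nonzero(l==i); P=np.array([ray(p,(a,bb),85) for a,bb in zip(u,v)])
        mu=P.mean(0); d=np.linalg.svd(P-mu,full_matrices=False)[2][0]; t=(P-mu)@d
        print(n,'strip',len(u),mu,'dir',np.degrees(np.arctan2(d[1],d[0])),t.min(),t.max(),'mid',mu+d*(t.min()+t.max())/2)
    # overlay
    big=cv2.resize(im,None,fx=1,fy=1)
    cv2.imwrite('pics/x.png',big)
    # board colour mask
    bb=proj(p,[[566+sx*140,214+sy*190,25] for sx in(-1,1) for sy in(-1,1)])
    m=cv2.inRange(hsv,(3,100,40),(18,255,255)); mask[:]=0; cv2.fillConvexPoly(mask,cv2.convexHull(bb.astype(np.int32)),255); m&=mask
    N,l,s,c=cv2.connectedComponentsWithStats(cv2.morphologyEx(m,cv2.MORPH_OPEN,np.ones((3,3)))); i=1+np.argmax(s[1:,4])
    v,u=np.nonzero(l==i);P=np.array([ray(p,(a,bb),25)[:2] for a,bb in zip(u,v)],np.float32)
    print('board',cv2.minAreaRect(P))
    if n!='x':
        R=cv2.Rodrigues(np.array(p['rvec'],float))[0]; print('cam',-R.T@np.array(p['tvec']).ravel())
p=ctrl.get_image('wrist');R=cv2.Rodrigues(np.array(p['rvec'],float))[0]; print('wcam',-R.T@np.array(p['tvec']).ravel())
```

```text
scene strip 57 [ 485.6 -199.8   85. ] dir 94.7677512219 -61.59139404205753 60.39692502184216 mid [ 485.7 -200.4   85. ]
scene strip 119 [ 684.7 -178.3   85. ] dir -84.96208585213553 -57.76525161039729 66.67205513507216 mid [ 685.1 -182.7   85. ]
board ((576.4940185546875, 215.20260620117188), (317.57012939453125, 234.041259765625), 87.51294708251953)
cam [1175.4  381.9  565. ]
side strip 142 [ 690.8 -184.1   85. ] dir -85.23639684139113 -67.72912800888881 59.1120904105869 mid [ 690.5 -179.8   85. ]
side strip 201 [ 490.5 -201.4   85. ] dir -85.11410854083876 -67.89452421466828 59.6914416889807 mid [ 490.2 -197.3   85. ]
board ((565.6581420898438, 199.1902618408203), (343.7860412597656, 218.32884216308594), 87.47296142578125)
cam [ 311.  -739.   599.7]
wcam [624.5  69.2 383.7]
```

```bash
python3 -m handwheel '[[[0,0,0],[-6,36,0],0.8],[[0,0,0],[-6,36,0],0.8],[[0,0,0],[-6,36,0],0.8],[[0,0,0],[-6,36,0],0.8],[[0,0,0],[-6,36,0],0.8],[[0,0,0.12],[0,0,0],0.8],[[0,0,0.12],[0,0,0],0.8],[[0,0,0.12],[0,0,0],0.8],[[0,0,0.12],[0,0,0],0.8],[[0,0,0.12],[0,0,0],0.8]]'
python3 -m handwheel '[[[0,0,0.12],[0,0,0],0.8],[[0,0,0.12],[0,0,0],0.8],[[0,0,0.12],[0,0,0],0.8],[[0,0,0.12],[0,0,0],0.8],[[0,0,0.12],[0,0,0],0.8],[[0,0,0.12],[0,0,0],0.8],[[0,0,0.12],[0,0,0],0.8],[[0,0,0],[0,0,0],0.8],[[0,0,0],[0,0,0],0.8],[[0,0,0],[0,0,0],0.8]]'
cat >> h.py <<'E'
from scipy.spatial.transform import Rotation as Ro
def toT(tgt,Rt):
    o=ctrl.get_obs(); R=Ro.from_rotvec(o['orientation']); p=np.array(o['ee_pos'])
    print('t',o['t'],'ee',p.round(1),'w',round(o['width'],1),'F',np.round(o['ft_force'],1))
    print('shift tool',R.inv().apply(np.array(tgt)-p).round(1),'turn',(R.inv()*Rt).as_rotvec().round(3))
def Rbox(pitch=0,yaw=4.9):
    # tool x=-box y, tool y=-box x, z down; pitch>0 : +x end up
    bx=np.array([np.cos(np.radians(yaw)),np.sin(np.radians(yaw)),0]);Z=np.array([0,0,1.]);by=np.cross(Z,bx)
    a=np.radians(pitch); u=np.cos(a)*bx+np.sin(a)*Z
    return Ro.from_matrix(np.c_[-by,-u,np.cross(-by,-u)])
E
python3 - <<'E'
from h import *
toT([593.5,-190,100],Rbox())
p=pic('wrist','w1.png')
for q in ['pin','box_window','pin_end_a']: print(q,[(c2w(p,d['position']).round(),d['score']) for d in ctrl.spot_point(p,q)[:3]])
E
```

```text
t: 2.48
ee_pos: [594.4, -188.8, 196.4]
orientation: [-2.996, 0.945, -0.004]
ft_force: [0.0, -0.3, 0.4]
width: 70.3
t: 3.32
ee_pos: [594.2, -189.4, 196.4]
orientation: [-2.315, 2.122, -0.003]
ft_force: [-1.0, -0.3, -0.6]
width: 70.2
t 3.3167 ee [ 594.2 -189.4  196.4] w 70.2 F [-1.  -0.3 -0.6]
shift tool [ 0.4  1.  96.4] turn [-0.002 -0.001  0.002]
pin [(array([ 517., -397.,   14.]), 0.64), (array([ 593., -189.,   46.]), 0.57)]
box_window []
pin_end_a [(array([ 476., -202.,   43.]), 0.7), (array([ 602., -372.,    3.]), 0.58)]
```

View pics/w1.png

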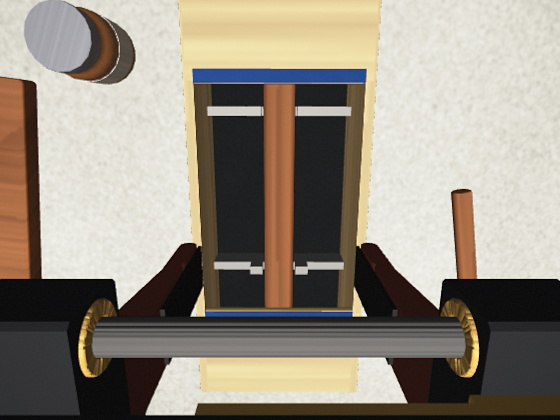

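```bash
python3 - <<'E'
from h import *
p=ctrl.get_image('wrist')
for uv in [(279,82),(279,68),(279,309),(279,316),(193,75),(366,75)]: print(uv,ray(p,uv,85).round(1))
E
python3 -m handwheel '[[[0,0,0],[0,1,20],0.8],[[0,0,0],[0,0,20],0.8],[[0,0,0],[0,0,20],0.8],[[0,0,0],[0,0,20],0.8],[[0,0,0],[0,0,20],0.8],[[0,0,0],[0,0,20],0.8],[[0,0,0],[0,0,15],0.8],[[0,0,0],[0,0,15],0.8],[[0,0,0],[0,0,10],0.8],[[0,0,0],[0,0,0],0.8]]'
python3 -c "
from h import *
toT([593.5,-190,34],Rbox())"
```

```text
(279, 82) [ 683.6 -182.2   85. ]
(279, 68) [ 693.5 -181.4   85. ]
(279, 309) [ 495.6 -198.5   85. ]
(279, 316) [ 488.8 -199.1   85. ]
(193, 75) [ 683.  -117.8   85. ]
(366, 75) [ 694.1 -246.6   85. ]
t: 4.4
ee_pos: [597.0, -190.7, 32.1]
orientation: [-2.319, 2.113, -0.013]
ft_force: [-0.2, -0.2, -0.4]
width: 70.7
t 4.4 ee [ 597.  -190.7   32.1] w 70.7 F [-0.2 -0.2 -0.4]
shift tool [-1.   3.4 -1.9] turn [-0.009 -0.003  0.007]
```

```bash
python3 -m handwheel '[[[-0.009,-0.003,0.007],[-1,3,-2],0.8],[[0,0,0],[0,0,0],0.5],[[0,0,0],[0,0,0],0.2],[[0,0,0],[0,0,0],0],[[0,0,0],[0,0,0],0],[[0,0,0],[0,0,0],0],[[0,0,0],[0,0,0],0],[[0,0,0],[0,0,0],0],[[0,0,0],[0,0,0],0],[[0,0,0],[0,0,0],0]]'
cat > plan.py <<'E'
import numpy as np
# box frame xz; pin middle relative to window centre; check clearance vs covers, floor, walls, ribs
def clear(xm,zm,pitch):
    a=np.radians(pitch);u=np.array([np.cos(a),np.sin(a)]);n=np.array([-u[1],u[0]])
    s=np.linspace(-120,120,481)[:,None];h=np.linspace(-14,14,15)
    P=np.concatenate([np.array([xm,zm])+s*u+k*n for k in h])
    def rect(x0,x1,z0,z1):
        dx=np.maximum(np.maximum(x0-P[:,0],P[:,0]-x1),0);dz=np.maximum(np.maximum(z0-P[:,1],P[:,1]-z1),0)
        return np.hypot(dx,dz).min()
    R={'covL':(-180,-95,77,85),'covR':(95,180,77,85),'floor':(-180,180,0,6),'wL':(-180,-172,0,85),'wR':(172,180,0,85),'ribL':(-79,-71,0,31),'ribR':(71,79,0,31)}
    return {k:round(rect(*v),1) for k,v in R.items()}
if __name__=='__main__':
    for w in [(4,45,0),(-5,54,0),(-40,54,0),(-40,57,5),(-40,60,10),(-40,66,15),(-40,70,20),(-30,74,22),(0,86,22),(30,98,22),(45,104,22),(45,150,22)]:
        c=clear(*w);print(w,c,'min',min(c.values()))
E
python3 plan.py; python3 -c "
from h import *
toT([593.5,-190,34],Rbox())"
```

```text
t: 5.23
ee_pos: [596.8, -191.0, 39.3]
orientation: [-2.313, 2.123, -0.009]
ft_force: [-0.1, -1.1, -0.1]
width: 13.8
(4, 45, 0) {'covL': np.float64(18.0), 'covR': np.float64(18.0), 'floor': np.float64(25.0), 'wL': np.float64(56.0), 'wR': np.float64(48.0), 'ribL': np.float64(0.0), 'ribR': np.float64(0.0)} min 0.0
(-5, 54, 0) {'covL': np.float64(9.0), 'covR': np.float64(9.0), 'floor': np.float64(34.0), 'wL': np.float64(47.0), 'wR': np.float64(57.0), 'ribL': np.float64(9.0), 'ribR': np.float64(9.0)} min 9.0
(-40, 54, 0) {'covL': np.float64(9.0), 'covR': np.float64(17.5), 'floor': np.float64(34.0), 'wL': np.float64(12.0), 'wR': np.float64(92.0), 'ribL': np.float64(9.0), 'ribR': np.float64(9.0)} min 9.0
(-40, 57, 5) {'covL': np.float64(10.7), 'covR': np.float64(16.2), 'floor': np.float64(26.6), 'wL': np.float64(11.2), 'wR': np.float64(91.2), 'ribL': np.float64(8.5), 'ribR': np.float64(21.6)} min 8.5
(-40, 60, 10) {'covL': np.float64(12.3), 'covR': np.float64(15.9), 'floor': np.float64(19.4), 'wL': np.float64(11.4), 'wR': np.float64(91.4), 'ribL': np.float64(7.8), 'ribR': np.float64(33.8)} 
[... 834 characters left out ...]
float64(13.9), 'covR': np.float64(22.4), 'floor': np.float64(34.1), 'wL': np.float64(85.5), 'wR': np.float64(51.7), 'ribL': np.float64(9.1), 'ribR': np.float64(63.5)} min 9.1
(45, 104, 22) {'covL': np.float64(24.0), 'covR': np.float64(22.3), 'floor': np.float64(40.1), 'wL': np.float64(100.5), 'wR': np.float64(51.2), 'ribL': np.float64(18.1), 'ribR': np.float64(63.4)} min 18.1
(45, 150, 22) {'covL': np.float64(34.2), 'covR': np.float64(65.0), 'floor': np.float64(86.1), 'wL': np.float64(105.8), 'wR': np.float64(93.8), 'ribL': np.float64(61.9), 'ribR': np.float64(106.1)} min 34.2
t 5.2333 ee [ 596.8 -191.    39.3] w 13.8 F [-0.1 -1.1 -0.1]
shift tool [-1.3  3.2  5.3] turn [-0.005 -0.003  0.   ]
```

Run:
```python
from h import *
p=pic('wrist','w2.png'); p=pic('side','s2.png')
o=ctrl.get_obs(); print(o['width'],o['ee_pos'],o['t'])
```

```text
6.004748218723339 [ 596.69311395 -190.9341242    39.24654328] 5.3333
```

View pics/w2.png

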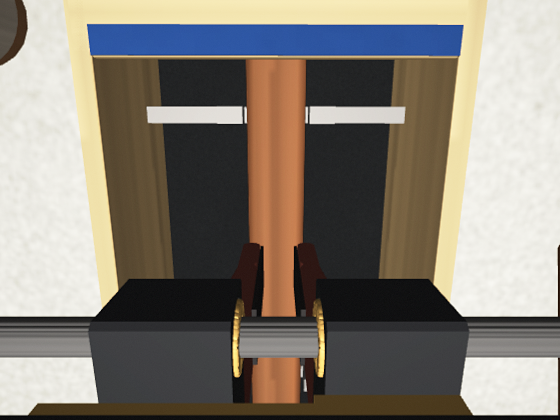

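View pics/s2.png

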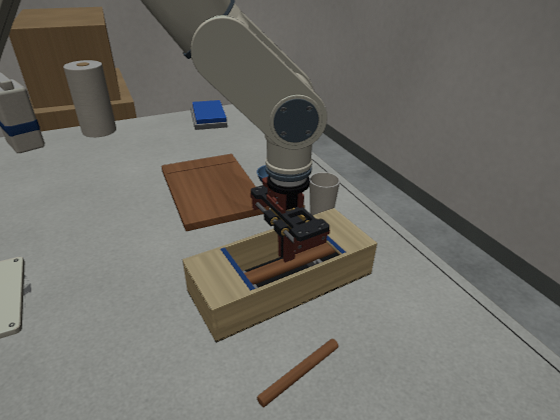

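Run:
```python
from h import *
p=pic('wrist','w3.png')
R=cv2.Rodrigues(np.array(p['rvec'],float))[0]; print('cam',(-R.T@np.array(p['tvec']).ravel()).round(1),np.array(p['camera_matrix'])[0])
for uv in [(88,40),(463,40),(92,57),(460,57)]: print(uv,ray(p,uv,85).round(1))
o=ctrl.get_obs(); print(o['width'],o['ee_pos'],o['t'],o['ft_force'])
im=p['pixels'][:,:,::-1]
cv2.imwrite('pics/w3c.png',cv2.resize(np.ascontiguousarray(im[200:420,180:380]),None,fx=3,fy=2.7,interpolation=cv2.INTER_CUBIC))
for q in ['pin','pin_end_b']: print(q,[(c2w(p,d['position']).round(),d['score']) for d in ctrl.spot_point(p,q)[:3]])
R=Ro.from_rotvec(o['orientation'])
p=ctrl.get_image('side')
c=proj(p,[o['ee_pos'],o['ee_pos']+R.apply([0,0,8]),o['ee_pos']+R.apply([0,0,-11])]);print(c)
im=np.ascontiguousarray(p['pixels'][:,:,::-1]); 
cv2.imwrite('pics/s3c.png',cv2.resize(im[170:320,200:400],None,fx=4,fy=4,interpolation=cv2.INTER_CUBIC))
```

```text
cam [ 663.7 -184.2  227. ] [378.46632803   0.         278.22616062]
(88, 40) [ 682.5 -116.9   85. ]
(463, 40) [ 693.9 -246.6   85. ]
(92, 57) [ 677.1 -118.1   85. ]
(460, 57) [ 688.3 -246.7   85. ]
1.936820493117958 [ 596.65744168 -190.93820576   39.15923878] 5.3833 [-0.71794041 -0.34364717  0.0291173 ]
pin [(array([ 595., -188.,   44.]), 0.85)]
pin_end_b []
[[285.51268447 267.37056082]
 [285.44246901 270.28960564]
 [285.61051533 263.30346983]]
```

View pics/w3c.png

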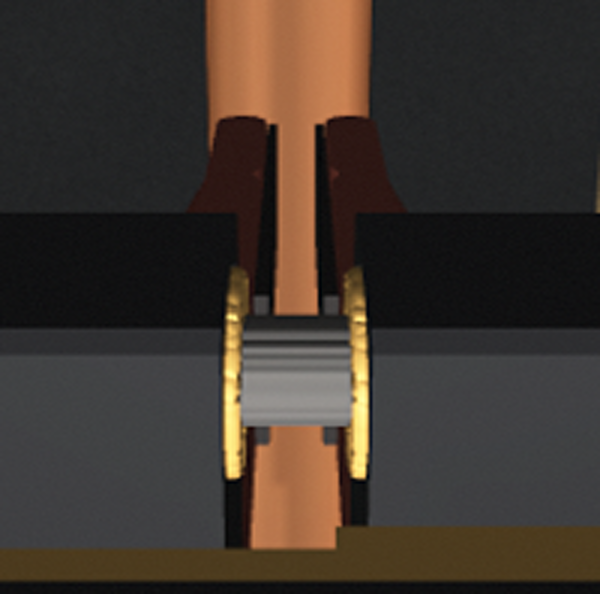

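View pics/s3c.png

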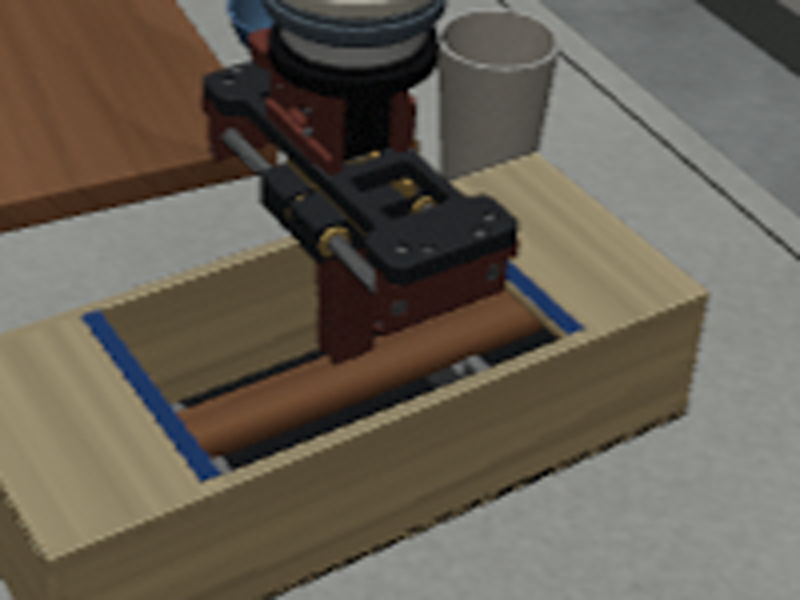

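Run:
```python
from h import *
np.set_printoptions(precision=1,suppress=True)
o=ctrl.get_obs();R=Ro.from_rotvec(o['orientation'])
for n in['wrist','side','scene']:
    p=pic(n,n+'4.png')
    for d in (-40,-30,-20,-11,0,8): print(n,d,proj(p,[o['ee_pos']+R.apply([s*1,0,d]) for s in(-1,1)]).ravel(), proj(p,[o['ee_pos']+R.apply([s*1,s2*10,d]) for s in(-1,) for s2 in(-1,1)]).ravel())
print(o['width'],o['t'])
```

```text
wrist -40 [276.5 278.3 281.2 278.3] [276.5 256.1 276.5 299.8]
wrist -30 [276.6 268.7 281.  268.7] [276.6 247.7 276.6 289.2]
wrist -20 [276.6 260.2 280.9 260.2] [276.6 240.2 276.6 279.7]
wrist -11 [276.7 253.3 280.7 253.3] [276.7 234.2 276.7 272. ]
wrist 0 [276.8 245.7 280.6 245.7] [276.7 227.5 276.8 263.5]
wrist 8 [276.8 240.7 280.5 240.7] [276.8 223.1 276.8 257.8]
side -40 [285.6 252.  286.1 252.6] [289.9 250.4 281.3 253.7]
side -30 [285.5 255.9 286.  256.4] [289.8 254.2 281.2 257.5]
side -20 [285.4 259.7 285.9 260.2] [289.7 258.  281.1 261.3]
side -11 [285.3 263.  285.8 263.6] [289.5 261.4 281.1 264.7]
side 0 [285.2 267.1 285.7 267.7] [289.4 265.5 281.  268.8]
side 8 [285.2 270.  285.7 270.6] [289.3 268.4 281.  271.7]
scene -40 [243.  181.2 242.3 180.9] [240.1 183.1 245.9 179.3]
scene -30 [243.1 185.1 242.4 184.8] [240.2 187.  246.  183.2]
scene -20 [243.2 189.  242.5 188.7] [240.3 190.9 246.  187.1]
scene -11 [243.3 192.5 242.6 192.2] [240.4 194.4 246.1 190.6]
scene 0 [243.4 196.7 242.7 196.4] [240.6 198.6 246.2 194.7]
scene 8 [243.5 199.7 242.8 199.4] [240.7 201.6 246.3 197.7]
0.6178216916130369 5.5333
```

View pics/scene4.png

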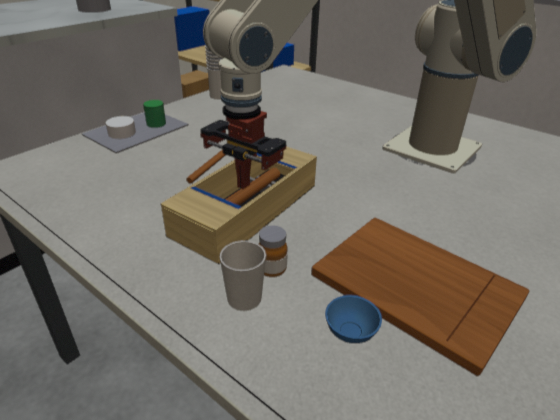

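View pics/wrist4.png

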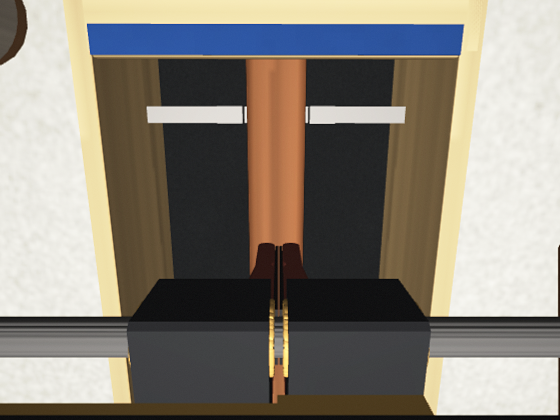

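```bash
python3 -m handwheel '[[[0,0,0],[0,0,-8],0.8],[[0,0,0],[0,0,-8],0.8],[[0,0,0],[0,0,0],0.8],[[0,0,0],[0,0,0],0.8],[[0,0,0],[0,0,0],0.8],[[0,0,0],[0,0,0],0.8],[[0,0,0],[0,0,0],0.8],[[0,0,0],[0,0,0],0.8],[[0,0,0],[0,0,0],0.8],[[0,0,0],[0,0,0],0.8]]'
python3 - <<'E'
from h import *
toT([593.5,-190,20],Rbox())
p=pic('wrist','w5.png')
for q in ['pin']: print(q,[(c2w(p,d['position']).round(),d['score']) for d in ctrl.spot_point(p,q)[:3]])
E
```

```text
t: 6.52
ee_pos: [596.7, -191.0, 57.3]
orientation: [-2.313, 2.123, -0.01]
ft_force: [0.2, 0.1, 0.3]
width: 63.6
t 6.5167 ee [ 596.7 -191.    57.3] w 63.6 F [0.2 0.1 0.3]
shift tool [-1.4  3.4 37.3] turn [-0.006 -0.003  0.   ]
pin [(array([ 595., -188.,   45.]), 0.63)]
```

View pics/w5.png

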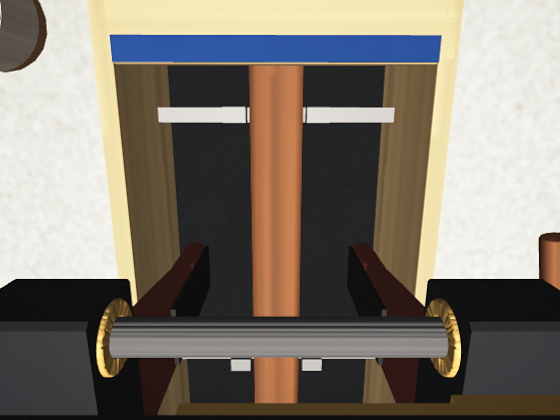

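```bash
python3 -m handwheel '[[[-0.006,-0.003,0],[-1.5,3,8],0.8],[[0,0,0],[0,0,10],0.8],[[0,0,0],[0,0,10],0.8],[[0,0,0],[0,0,7],0.8],[[0,0,0],[0,0,0],0.8],[[0,0,0],[0,0,0],0.8],[[0,0,0],[0,0,0],0.8],[[0,0,0],[0,0,0],0.8],[[0,0,0],[0,0,0],0.8],[[0,0,0],[0,0,0],0.8]]'
python3 - <<'E'
from h import *
toT([593.5,-190,5],Rbox())
p=pic('side','s6.png')
im=np.ascontiguousarray(p['pixels'][:,:,::-1]); 
cv2.imwrite('pics/s6c.png',cv2.resize(im[170:320,200:400],None,fx=4,fy=4,interpolation=cv2.INTER_CUBIC))
E
```

```text
t: 7.45
ee_pos: [592.4, -189.3, 16.9]
orientation: [2.314, -2.123, -0.005]
ft_force: [0.1, -0.1, -0.6]
width: 70.0
t 7.45 ee [ 592.4 -189.3   16.9] w 70.0 F [ 0.1 -0.1 -0.6]
shift tool [ 0.8 -1.1 11.9] turn [0.003 0.001 0.   ]
```

View pics/s6c.png

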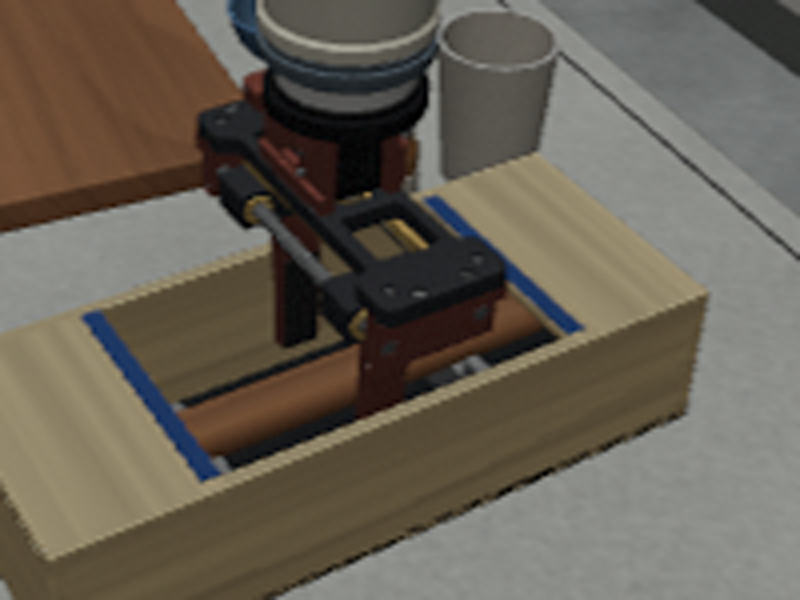

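Run:
```python
from h import *
np.set_printoptions(precision=1,suppress=True)
o=ctrl.get_obs();R=Ro.from_rotvec(o['orientation'])
p=ctrl.get_image('side')
for d in (-40,-30,-20,-10,0,8): print(d,proj(p,[o['ee_pos']+R.apply([-35,s,d]) for s in(-10,10)]).ravel()-[200,170,200,170], )
```

```text
-40 [79.  79.5 70.6 82.6]
-30 [78.9 83.2 70.6 86.3]
-20 [78.8 86.9 70.6 89.9]
-10 [78.7 90.4 70.5 93.5]
0 [78.7 94.  70.5 97.1]
8 [78.6 96.8 70.5 99.9]
```

```bash
python3 -m handwheel '[[[0,0,0],[0.5,-1,7],0.8],[[0,0,0],[0,0,6],0.8],[[0,0,0],[0,0,3],0.8],[[0,0,0],[0,0,0],0.8],[[0,0,0],[0,0,0],0.5],[[0,0,0],[0,0,0],0.3],[[0,0,0],[0,0,0],0.2],[[0,0,0],[0,0,0],0.2],[[0,0,0],[0,0,0],0.2],[[0,0,0],[0,0,0],0.2]]'
python3 - <<'E'
from h import *
toT([593.5,-190,0],Rbox())
E
```

```text
t: 8.38
ee_pos: [593.8, -189.9, -0.4]
orientation: [2.314, -2.123, -0.003]
ft_force: [0.4, -1.0, 0.2]
width: 33.7
t 8.3833 ee [ 5.938e+02 -1.899e+02 -4.000e-01] w 33.7 F [ 0.4 -1.   0.2]
shift tool [ 0.1  0.3 -0.4] turn [0.002 0.001 0.   ]
```

```bash
python3 -m handwheel '[[[0,0,0],[0,0,0],0],[[0,0,0],[0,0,0],0],[[0,0,0],[0,0,0],0],[[0,0,0],[0,0,0],0],[[0,0,0],[0,0,0],0],[[0,0,0],[0,0,0],0],[[0,0,0],[0,0,0],0],[[0,0,0],[0,0,0],0],[[0,0,0],[0,0,0],0],[[0,0,0],[0,0,0],0]]'
python3 - <<'E'
from h import *
toT([593.5,-190,0],Rbox())
p=pic('wrist','w7.png')
E
```

```text
t: 9.22
ee_pos: [593.8, -189.9, -0.3]
orientation: [2.314, -2.123, -0.003]
ft_force: [-0.2, -0.3, 0.4]
width: 27.5
t 9.2167 ee [ 5.938e+02 -1.899e+02 -3.000e-01] w 27.5 F [-0.2 -0.3  0.4]
shift tool [ 0.1  0.3 -0.3] turn [0.002 0.001 0.   ]
```

View pics/w7.png

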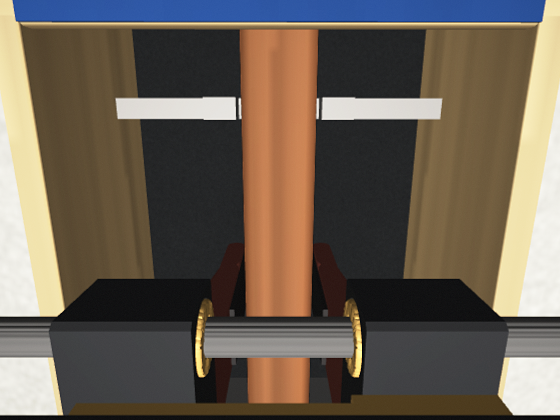

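```bash
python3 -m handwheel '[[[0,0,0],[0,0,-4.5],0],[[0,0,0],[0,0,-4.5],0],[[0,0,0],[0,0,0],0],[[0,0,0],[0,7,0],0],[[0,0,0],[0,8,0],0],[[0,0,0],[0,8,0],0],[[0,0,0],[0,8,0],0],[[0,0,0],[0,7,0],0],[[0,0,0],[0,5,0],0],[[0,0,0],[0,0,0],0]]'
cat >> h.py <<'E'
from plan import clear
W=np.array([589,-190.]); G=45.3
def bst():
    o=ctrl.get_obs(); R=Ro.from_rotvec(o['orientation']); M=R.as_matrix(); C=np.array(o['ee_pos'])-G*M[:,2]
    y=np.radians(4.9); d=C[:2]-W; pit=np.degrees(np.arcsin(-M[2,1]))
    b=(d@[np.cos(y),np.sin(y)],d@[-np.sin(y),np.cos(y)],C[2],pit)
    print('t',o['t'],'box x,y,z,pitch',np.round(b,1),'w',round(o['width'],1),'F',np.round(o['ft_force'],1)); c=clear(b[0],b[2],pit); print({k:float(v) for k,v in c.items()})
    return o,R,C
def to(xm,zm,pitch,ym=0):
    o,R,C=bst(); Rt=Rbox(pitch); y=np.radians(4.9)
    Ct=np.array([W[0]+xm*np.cos(y)-ym*np.sin(y),W[1]+xm*np.sin(y)+ym*np.cos(y),zm]); T=Ct+G*Rt.as_matrix()[:,2]
    print('shift',R.inv().apply(T-o['ee_pos']).round(1),'turn',(R.inv()*Rt).as_rotvec().round(3))
E
python3 - <<'E'
from h import *
to(-40,58,8);to(-40,66,15)
E
```

```text
t: 10.1
ee_pos: [544.4, -193.4, 9.4]
orientation: [2.313, -2.123, -0.007]
ft_force: [0.7, -0.5, -2.3]
width: 27.0
t 10.1 box x,y,z,pitch [-44.6   0.3  54.7  -0.3] w 27.0 F [ 0.7 -0.5 -2.3]
{'covL': 7.7, 'covR': 21.4, 'floor': 34.2, 'wL': 7.4, 'wR': 96.5, 'ribL': 9.8, 'ribR': 9.2}
shift [  0.4 -11.1  -3.8] turn [0.144 0.002 0.   ]
t 10.1 box x,y,z,pitch [-44.6   0.3  54.7  -0.3] w 27.0 F [ 0.7 -0.5 -2.3]
{'covL': 7.7, 'covR': 21.4, 'floor': 34.2, 'wL': 7.4, 'wR': 96.5, 'ribL': 9.8, 'ribR': 9.2}
shift [  0.4 -16.4 -12.9] turn [0.266 0.002 0.   ]
```

```bash
python3 -m handwheel '[[[0.03,0,0],[0,-2.5,-0.8],0],[[0.036,0,0],[0,-2.8,-1],0],[[0.036,0,0],[0,-2.8,-1],0],[[0.036,0,0],[0,-2.8,-1],0],[[0,0,0],[0,0,0],0],[[0,0,0],[0,0,0],0],[[0,0,0],[0,0,0],0],[[0,0,0],[0,0,0],0],[[0,0,0],[0,0,0],0],[[0,0,0],[0,0,0],0]]'
python3 - <<'E'
from h import *
p=pic('side','s8.png')
to(-40,62,12);to(-40,66,15);to(-40,71,20)
E
```

```text
t: 10.93
ee_pos: [556.3, -193.5, 14.3]
orientation: [-2.237, 2.054, -0.141]
ft_force: [0.3, 0.8, -1.2]
width: 27.4
t 10.9833 box x,y,z,pitch [-39.1  -0.7  59.2   7.9] w 27.3 F [ 1.2 -0.1 -1.5]
{'covL': 11.3, 'covR': 15.3, 'floor': 22.9, 'wL': 12.1, 'wR': 90.3, 'ribL': 8.5, 'ribR': 29.1}
shift [-0.7 -2.7 -3. ] turn [ 0.072  0.    -0.001]
t 10.9833 box x,y,z,pitch [-39.1  -0.7  59.2   7.9] w 27.3 F [ 1.2 -0.1 -1.5]
{'covL': 11.3, 'covR': 15.3, 'floor': 22.9, 'wL': 12.1, 'wR': 90.3, 'ribL': 8.5, 'ribR': 29.1}
shift [-0.7 -5.6 -7.2] turn [ 0.124  0.    -0.001]
t 10.9833 box x,y,z,pitch [-39.1  -0.7  59.2   7.9] w 27.3 F [ 1.2 -0.1 -1.5]
{'covL': 11.3, 'covR': 15.3, 'floor': 22.9, 'wL': 12.1, 'wR': 90.3, 'ribL': 8.5, 'ribR': 29.1}
shift [ -0.7 -10.2 -12.8] turn [ 0.211  0.    -0.001]
```

View pics/s8.png

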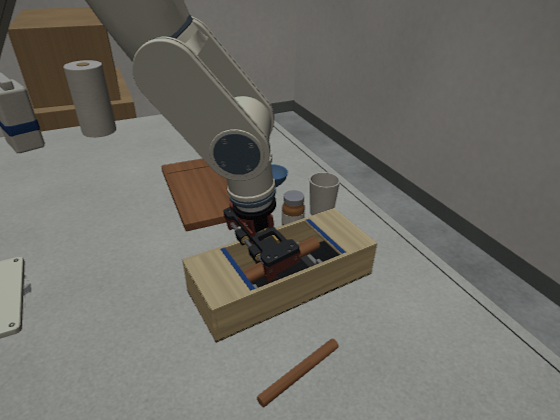

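```bash
python3 -m handwheel '[[[0.03,0,0],[0,-1.3,-2],0],[[0.036,0,0],[0,-1.5,-2.2],0],[[0.036,0,0],[0,-1.7,-2.2],0],[[0.036,0,0],[0,-1.8,-2.1],0],[[0.036,0,0],[0,-1.9,-2.1],0],[[0.036,0,0],[0,-2,-2],0],[[0,0,0],[0,0,0],0],[[0,0,0],[0,0,0],0],[[0,0,0],[0,0,0],0],[[0,0,0],[0,0,0],0]]'
python3 - <<'E'
from h import *
p=pic('side','s9.png')
im=np.ascontiguousarray(p['pixels'][:,:,::-1]); 
cv2.imwrite('pics/s9c.png',cv2.resize(im[170:320,180:380],None,fx=4,fy=4,interpolation=cv2.INTER_CUBIC))
to(-30,75,22);to(0,87.5,22);to(35,103,22)
E
```

```text
t: 11.82
ee_pos: [565.8, -192.9, 29.6]
orientation: [-2.109, 1.933, -0.348]
ft_force: [0.2, 0.1, -1.3]
width: 27.6
t 11.8667 box x,y,z,pitch [-39.   -0.9  72.1  20.3] w 27.7 F [-0.6 -0.8 -0.9]
{'covL': 10.1, 'covR': 22.8, 'floor': 11.2, 'wL': 15.6, 'wR': 94.9, 'ribL': 10.6, 'ribR': 62.7}
shift [ -0.9 -10.8   0.3] turn [ 0.029 -0.001  0.002]
t 11.8667 box x,y,z,pitch [-39.   -0.9  72.1  20.3] w 27.7 F [-0.6 -0.8 -0.9]
{'covL': 10.1, 'covR': 22.8, 'floor': 11.2, 'wL': 15.6, 'wR': 94.9, 'ribL': 10.6, 'ribR': 62.7}
shift [ -0.9 -43.2  -1. ] turn [ 0.029 -0.001  0.002]
t 11.8667 box x,y,z,pitch [-39.   -0.9  72.1  20.3] w 27.7 F [-0.6 -0.8 -0.9]
{'covL': 10.1, 'covR': 22.8, 'floor': 11.2, 'wL': 15.6, 'wR': 94.9, 'ribL': 10.6, 'ribR': 62.7}
shift [ -0.8 -81.5  -3.3] turn [ 0.029 -0.001  0.002]
```

View pics/s9c.png

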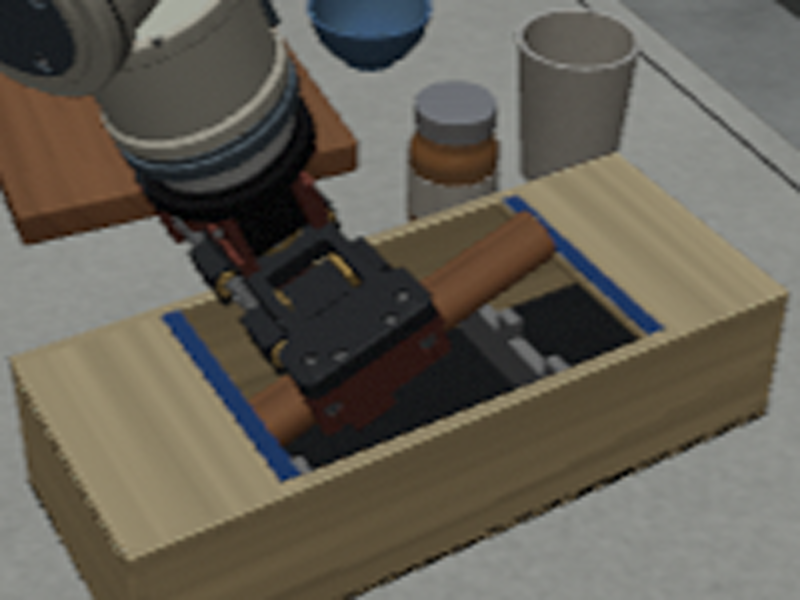

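```bash
python3 -m handwheel '[[[0.015,0,0],[-0.4,-6,0],0],[[0.014,0,0],[-0.4,-9,0],0],[[0,0,0],[0,-10,-0.4],0],[[0,0,0],[0,-10,-0.5],0],[[0,0,0],[0,-10,-0.5],0],[[0,0,0],[0,-10,-0.5],0],[[0,0,0],[0,-10,-0.5],0],[[0,0,0],[0,-9,-0.5],0],[[0,0,0],[0,-6,0],0],[[0,0,0],[0,0,0],0]]'
python3 - <<'E'
from h import *
p=pic('side','s10.png')
to(45,107,22);to(45,170,22);to(30,220,0)
E
```

```text
t: 12.7
ee_pos: [646.6, -184.1, 64.2]
orientation: [-2.092, 1.913, -0.376]
ft_force: [0.2, 1.4, -2.3]
width: 27.2
t 12.75 box x,y,z,pitch [ 40.2   1.1 105.8  22. ] w 27.2 F [ 0.3  0.4 -1.7]
{'covL': 19.0, 'covR': 25.9, 'floor': 41.9, 'wL': 95.7, 'wR': 54.8, 'ribL': 17.6, 'ribR': 66.9}
shift [ 1.1 -4.8  0.7] turn [-0.001 -0.001  0.004]
t 12.75 box x,y,z,pitch [ 40.2   1.1 105.8  22. ] w 27.2 F [ 0.3  0.4 -1.7]
{'covL': 19.0, 'covR': 25.9, 'floor': 41.9, 'wL': 95.7, 'wR': 54.8, 'ribL': 17.6, 'ribR': 66.9}
shift [  1.2 -28.5 -57.7] turn [-0.001 -0.001  0.004]
t 12.75 box x,y,z,pitch [ 40.2   1.1 105.8  22. ] w 27.2 F [ 0.3  0.4 -1.7]
{'covL': 19.0, 'covR': 25.9, 'floor': 41.9, 'wL': 95.7, 'wR': 54.8, 'ribL': 17.6, 'ribR': 66.9}
shift [   1.2  -16.4 -113. ] turn [-0.385 -0.001  0.004]
```

View pics/s10.png

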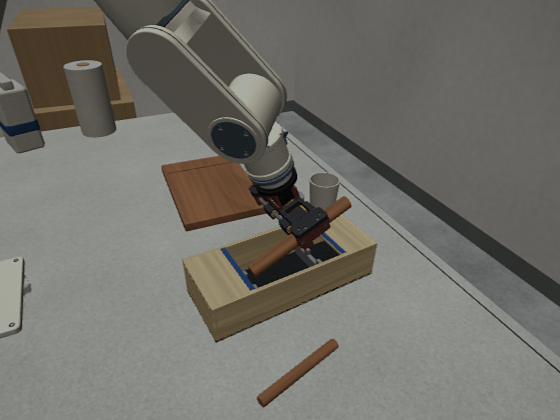

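```bash
python3 -m handwheel '[[[0,0,0],[0.5,-5,-7],0],[[0,0,0],[0.5,-5,-10],0],[[0,0,0],[0,-5,-12],0],[[0,0,0],[0,-5,-12],0],[[0,0,0],[0,-5,-12],0],[[0,0,0],[0,-5,-12],0],[[0,0,0],[0,-5,-12],0],[[0,0,0],[0,-5,-12],0],[[0,0,0],[0,-3,-7],0],[[0,0,0],[0,0,0],0]]'
python3 - <<'E'
from h import *
to(0,240,0)
E
```

```text
t: 13.58
ee_pos: [645.4, -185.2, 178.0]
orientation: [-2.093, 1.92, -0.369]
ft_force: [0.1, 0.3, -1.0]
width: 27.2
t 13.5833 box x,y,z,pitch [ 39.9  -0.  220.1  21.7] w 27.2 F [ 0.1  0.3 -1. ]
{'covL': 82.7, 'covR': 131.9, 'floor': 156.6, 'wL': 131.0, 'wR': 160.4, 'ribL': 131.7, 'ribR': 173.2}
shift [ -0.1  46.4 -36.5] turn [-0.379 -0.001  0.001]
```

```bash
python3 -m handwheel '[[[-0.054,0,0],[0,6.6,-5],0],[[-0.054,0,0],[0,6.6,-5],0],[[-0.054,0,0],[0,6.6,-5],0],[[-0.054,0,0],[0,6.6,-5],0],[[-0.054,0,0],[0,6.6,-5],0],[[-0.054,0,0],[0,6.6,-5],0],[[-0.054,0,0],[0,6.6,-5],0],[[0,0,0],[0,0,0],0],[[0,0,0],[0,0,0],0],[[0,0,0],[0,0,0],0]]'
python3 -m handwheel '[[[0,0,-0.1],[0,0,0],0],[[0,0,-0.12],[0,0,0],0],[[0,0,-0.12],[0,0,0],0],[[0,0,-0.12],[0,0,0],0],[[0,0,-0.12],[0,0,0],0],[[0,0,-0.12],[0,0,0],0],[[0,0,-0.12],[0,0,0],0],[[0,0,-0.12],[0,0,0],0],[[0,0,-0.12],[0,0,0],0],[[0,0,-0.1],[0,0,0],0]]'
python3 -m handwheel '[[[0,0,-0.1],[0,0,0],0],[[0,0,-0.1],[0,0,0],0],[[0,0,-0.08],[0,0,0],0],[[0,0,0],[0,0,0],0],[[0,0,0],[0,0,0],0],[[0,0,0],[0,0,0],0],[[0,0,0],[0,0,0],0],[[0,0,0],[0,0,0],0],[[0,0,0],[0,0,0],0],[[0,0,0],[0,0,0],0]]'
cat >> h.py <<'E'
def tob(z):
    # pin level along board y (87.5 deg): tool y = -pin x
    toT(np.array([567,213,z])-[0,0,G],Rbox(0,87.5))
E
python3 - <<'E'
from h import *
tob(220)
p=pic('scene','s11.png')
E
```

```text
t: 14.42
ee_pos: [585.7, -190.4, 200.6]
orientation: [2.298, -2.118, -0.021]
ft_force: [-0.1, -0.4, -1.1]
width: 27.4
t: 15.25
ee_pos: [580.4, -189.4, 194.2]
orientation: [-3.11, 0.445, 0.027]
ft_force: [0.6, -0.2, -0.6]
width: 27.8
t: 16.08
ee_pos: [576.9, -189.1, 190.7]
orientation: [-3.136, -0.005, 0.024]
ft_force: [0.1, 0.1, -1.8]
width: 27.4
t 16.0833 ee [ 576.9 -189.1  190.7] w 27.4 F [ 0.1  0.1 -1.8]
shift tool [  -8.3 -402.    18.4] turn [-0.005  0.015  0.047]
```

View pics/s11.png

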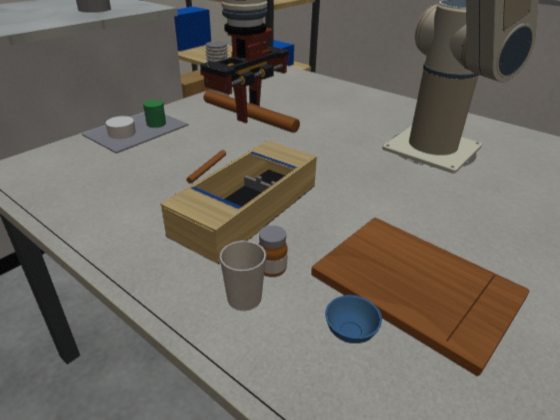

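```bash
python3 -m handwheel '[[[0,0.005,0.01],[0,-10,0],0],[[0,0.005,0.01],[-1,-18,0],0],[[0,0.005,0.01],[-1,-22,0],0],[[0,0,0.01],[-1,-22,0],0],[[0,0,0.007],[0,-22,0],0],[[0,0,0],[0,-22,0],0],[[0,0,0],[0,-22,0],0],[[0,0,0],[0,-22,0],0],[[0,0,0],[0,-22,0],0],[[0,0,0],[0,-22,0],0]]'
python3 -c "
from h import *
tob(220)"
```

```text
t: 16.97
ee_pos: [580.9, 24.9, 192.3]
orientation: [-3.134, 0.093, -0.006]
ft_force: [0.5, 0.4, -1.7]
width: 27.3
t 16.9667 ee [580.9  24.9 192.3] w 27.3 F [ 0.5  0.4 -1.7]
shift tool [ -25.1 -186.9   18.7] turn [-0.006 -0.004 -0.016]
```

```bash
python3 -m handwheel '[[[0,0,-0.01],[-3,-22,2],0],[[0,0,-0.01],[-3,-22,2],0],[[0,0,0],[-3,-22,2],0],[[0,0,0],[-3,-22,2],0],[[0,0,0],[-3,-22,2],0],[[0,0,0],[-3,-22,2],0],[[0,0,0],[-3,-20,2],0],[[0,0,0],[-2,-12,2],0],[[0,0,0],[0,-8,0],0],[[0,0,0],[0,0,0],0]]'
python3 -c "
from h import *
tob(125)
for n in ['scene','side']:
    p=pic(n,n+'12.png')
    for q in ['pin','pin_end_a','board']: print(n,q,[(c2w(p,d['position']).round(),round(d['score'],2)) for d in ctrl.spot_point(p,q)[:4]])
"
```

```text
t: 17.8
ee_pos: [561.1, 216.7, 177.9]
orientation: [-3.131, 0.061, -0.012]
ft_force: [-0.1, 0.2, -0.8]
width: 27.5
t 17.8 ee [561.1 216.7 177.9] w 27.5 F [-0.1  0.2 -0.8]
shift tool [ 5.3  4.5 98.2] turn [-0.01  -0.007  0.005]
scene pin [(array([556., 219., 220.]), 0.93)]
scene pin_end_a [(array([550.,  98., 225.]), 0.81), (array([ 599., -374.,   10.]), 0.67), (array([ 437., -416.,   11.]), 0.55)]
scene board [(array([564., 213.,   2.]), 0.85)]
side pin [(array([564., 216., 223.]), 0.94), (array([ 524., -395.,   10.]), 0.74)]
side pin_end_a [(array([ 443., -422.,   10.]), 0.96), (array([567., 335., 226.]), 0.75), (array([ 605., -375.,    8.]), 0.67), (array([557.,  97., 222.]), 0.59)]
side board [(array([564., 215.,   2.]), 0.94)]
```

View pics/scene12.png

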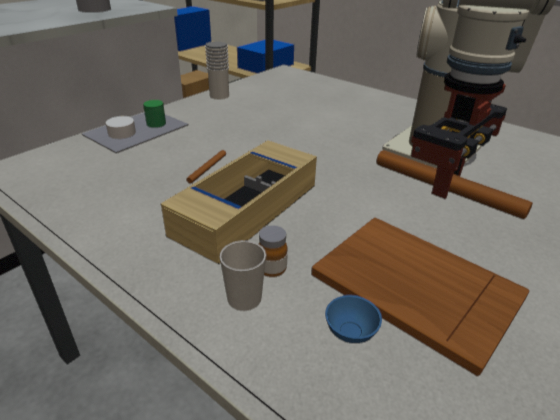

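```bash
python3 -m handwheel '[[[-0.005,-0.003,0],[1,1,7],0],[[-0.005,-0.003,0],[1,1,11],0],[[0,0,0],[1,1,12],0],[[0,0,0],[1,1,12],0],[[0,0,0],[1,0,12],0],[[0,0,0],[0,0,12],0],[[0,0,0],[0,0,12],0],[[0,0,0],[0,0,10],0],[[0,0,0],[0,0,6],0],[[0,0,0],[0,0,0],0]]'
python3 -c "
from h import *
tob(125)"
```

```text
t: 19.03
ee_pos: [565.4, 207.0, 70.4]
orientation: [3.137, -0.069, -0.007]
ft_force: [0.2, -0.3, -0.4]
width: 27.2
t 19.0333 ee [565.4 207.   70.4] w 27.2 F [ 0.2 -0.3 -0.4]
shift tool [ 1.3 -6.  -9.3] turn [ 0.003  0.005 -0.   ]
```

```bash
python3 -m handwheel '[[[0.003,0.005,0],[0,-2,-2],0],[[0,0,0],[0,-2,-3],0],[[0,0,0],[0,-1,-2],0],[[0,0,0],[0,0,0],0],[[0,0,0],[0,0,0],0],[[0,0,0],[0,0,0],0],[[0,0,0],[0,0,0],0],[[0,0,0],[0,0,0],0],[[0,0,0],[0,0,0],0],[[0,0,0],[0,0,0],0]]'
python3 -c "
from h import *
tob(125)
for n in ['scene','side']:
    p=pic(n,n+'13.png')
    for q in ['pin','pin_end_a','board','cup_tall','bowl','jar']: print(n,q,[(c2w(p,d['position']).round(),round(d['score'],2)) for d in ctrl.spot_point(p,q)[:3]])
o=ctrl.get_obs();print(np.abs(o['qvel']).max(),o['width'])
"
```

```text
t: 19.87
ee_pos: [567.6, 213.5, 80.9]
orientation: [-3.139, 0.068, -0.009]
ft_force: [0.4, -0.9, -1.8]
width: 27.5
t 19.8667 ee [567.6 213.5  80.9] w 27.5 F [ 0.4 -0.9 -1.8]
shift tool [-0.6  0.6  1.2] turn [-0.002 -0.006  0.   ]
scene pin [(array([ 521., -398.,   10.]), 0.88), (array([563., 214., 124.]), 0.63), (array([700., -21.,   1.]), 0.51)]
scene pin_end_a [(array([ 437., -419.,   13.]), 0.91), (array([ 600., -372.,    9.]), 0.77), (array([554.,  93., 127.]), 0.67)]
scene board [(array([563., 214.,   3.]), 0.55)]
scene cup_tall [(array([792.,  -5.,   5.]), 0.56), (array([572., 334., 126.]), 0.51)]
scene bowl [(array([731., 180.,   6.]), 0.56)]
scene jar [(array([701., -20.,   4.]), 0.91)]
side pin [(array([ 526., -397.,    9.]), 0.89), (array([570., 213., 128.]), 0.8), (array([565.,  94., 125.]), 0.34)]
side pin_end_a [(array([ 444., -420.,   11.]), 0.82), (array([ 604., -372.,    8.]), 0.81), (array([562.,  91., 128.]), 0.71)]
side board [(array([564., 216.,   0.]), 0.68), (array([704., -18.,   3.]), 0.15)]
side cup_tall [(array([791.,  -7.,   2.]), 0.68)]
side bowl [(array([737., 179.,  -3.]), 0.84)]
side jar [(array([705., -18.,   4.]), 0.7)]
0.0012942670389120968 27.27436093892659
```

View pics/scene13.png

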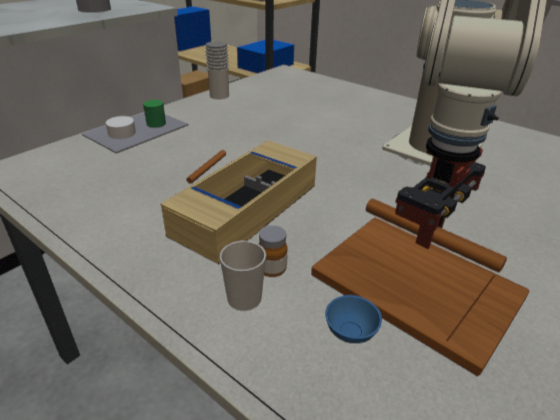

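View pics/side13.png

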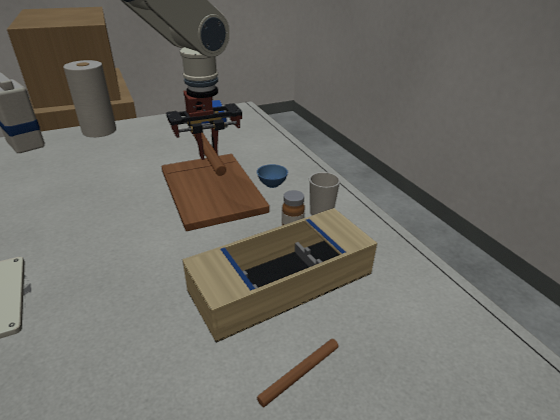

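```bash
python3 -c "
from workcell import ctrl
print(ctrl.close_job())"
```

```text
the job is handed in; nothing more can be done
None
```

I drew the pin out of the box through the window and handed the job in at about 20.5 s. The gripper holds the pin level over the board. `close_job` gives no verdict, so the result below rests on my last readings and pictures.

**How it went:**
- **First grasp:** it missed. I lowered to the height the tool description implied, and the fingers closed on nothing just above the pin. The pictures showed the fingertips about 26 mm behind the reported TCP, where the description puts them 8 mm ahead of it. I opened, went about 35 mm lower and gripped the pin at its middle, with the opening reading 27.5 mm.
- **Drawing out:** I lifted the pin off the ribs and slid it about 45 mm towards the robot. I then tilted its far end up by about 22° and pulled it out along its own axis. The force readings stayed within about 2.5 N. After the lift, the lower end was about 175 mm above the table, by the arm's own readings.
- **Carrying:** I levelled the pin, turned it about 83° and carried it above the other things to the board.

**Last checks:**

| Check | Reading |
|---|---|
| Pin middle | about (567, 214, 126) mm by the arm; the cameras gave (563, 214, 124) and (570, 213, 128) |
| Board centre | about (564, 215) mm |
| Height above the board | axis about 101 mm above the top |
| Alignment with the board's long sides | within about 1–2° |
| Level | within about 1° |
| Grip opening | 27.3 mm, still holding the pin |
| Motion | joint speeds below 0.0013 rad/s |
| Cup, bowl and jar | within about 4 mm of the first readings, which is the networks' error |

Apart from the tool offset, none of the final checks failed or disagreed.

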